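# Dispense one coffee creamer and slide it aside

### The job

The coffee wants one creamer: press the dispenser's plunger once, all the way down, so that a single creamer comes out on the ledge, and let the plunger spring back up. Then nudge that creamer sideways along the ledge until it lies wholly on the rubber pad on the coffee cup's side, upright. Only press and push; do not pick up or lift the creamer, leave the other creamers in the dispenser, and do not disturb the coffee cup, sugar bowl or teaspoon.

Things in the scene. Friction and masses are not known exactly. Their poses are not given: they have to be found in the camera images.
- dispenser: fixed steel creamer dispenser, footprint 188 (x) by 200 (y) mm. Origin: centre of its underside, on the worktop. Own -x is its front (to the robot, turned by its yaw), +y its left, +z up. At its front a flat ledge, surface 8 mm above the worktop, x = -90 to -25 mm, y = -96 to +96 mm, with a 6 mm lip; behind it the magazine, then the plunger's housing (x = 24 to 92, 70 wide, 54 mm high)
- plunger (a joint): plunger travel in m: 0 up at rest, 0.028 fully down. Vertical; a spring returns it (3 N at the top, 8 N at the bottom, some more when moved fast). It drives a pusher that shoves the lowest creamer straight out of the mouth, 54 mm for the full travel; on its return the next creamer drops down, and a second press would eject that too
- plunger_top (a point): centre of the top of the plunger's black round cap, 40 mm across; 100 mm above the worktop at rest, 72 mm fully pressed; moves with the plunger. In the dispenser's frame at x = +60 mm, y = 0
- mouth (a point): point on the ledge surface before the mouth of the magazine (a clear square shaft with three stacked creamers, x = -27 to +26 mm, 54 mm wide, top 76 mm above the worktop): the creamer's centre stands here after a full press (a fast press can throw it up to 16 mm further). Axes as the dispenser's
- left_pad (a point): centre of the dark rubber pad at the ledge's left (+y) end, flush with the ledge surface; 62 mm (x) by 68 mm (y), its inner edge 26 mm from the ledge's middle line. Axes as the dispenser's
- right_pad (a point): centre of the equal pad at the right (-y) end of the ledge
- creamer_1_centre (a point): centre, half-way up, of the lowest creamer in the magazine, the one that comes out: a straight-sided round white portion pot with a foil lid, 42 mm in diameter, 18 mm high, 14 to 28 g. It stands upright with its z up and slides on the ledge with moderate friction
- creamer_2_centre (a point): the same for the second creamer, on top of the first
- creamer_3_centre (a point): the same for the third, topmost creamer
- coffee_cup: white cup of coffee with a stirrer standing in it, 81 x 128 x 110 mm high, at the left or the right end of the ledge; its side says which pad to use. Origin on its underside
- sugar_bowl: white lidded sugar bowl, 67 mm in diameter, 74 mm high, at the other end of the ledge. Origin: centre of its underside
- teaspoon: steel teaspoon, 130 x 27 x 11 mm, lying behind the dispenser. Origin on its underside
Mind the look-alikes: they are no part of the job. What is shaped like the coffee_cup but blue or yellow is not meant.

How it is judged:
By the outcome, as a careful person would: the job done as asked, in the order asked, and still so for the second after the job is handed in, with the robot touching nothing.
It also fails if it takes over 42 s, if anything falls off the work surface, if the arm or the gripper's body presses on something with over 40 N, if the wrist force passes 120 N, or if a joint passes its speed limit or range.

### The arm

A 6-joint arm with a two-finger parallel gripper is mounted at the origin on a cart in front of the work surface, level with it; the furniture and walls round the work are solid. World frame = base frame: x ahead of the robot, y to its left, z up, the work surface at z = 0. Lengths are in m, angles in rad, forces in N, time in s.
With the tool pointing down it reaches from about 0.3 to 0.75 m from the base axis. Payload 8.5 kg.
Tool frame: the origin (TCP) lies at the very end of the fingers, on their centre line; the grasp point (between the pads) lies r.grip_depth behind it (r.grip_depth is the distance from the TCP to the grasp point, in m); z points along the fingers, y is the line along which they close (so a half turn about z gives the same grasp; the last joint's range is limited). The gripper opens to 88 mm and grips with 3 to 60 N. Pads are 18 mm wide; open, the fingers measure 123 mm over their backs; the gripper's body (75 mm by 187 mm) begins 45 mm behind the grasp point.
Start: joints at [-1.461, 0.381, 1.297, -0, 1.464, -0.215], TCP at [0.176, -0.521, 0.239] pointing down, gripper open.
Joint ranges: [-3.11, 3.11], [-0.89, 2.33], [0.22, 2.48], [-1.42, 4.56], [0.17, 2.85], [-2.88, 2.88]. Speed limits (rad/s): [2.39, 2.39, 3.14, 3.14, 3.14, 3.14].

### API

Orientations are given as a rotation vector (axis times angle).
In Python, from station import r, imaging gives the robot as it stands. The module is installed in compiled form; this text tells all that it offers.
- The arm moves only by the shell command python3 -m handwheel 'ROWS'. ROWS is a JSON object of lists of equal length, an entry for each row: "jaw": the opening in per cent of the stroke, from 0 (shut) to 100 (fully open); "linear": the shift along the world's x, y, z in cm, a list of three; "twist": the turn about the world's z in rad. In form: {"jaw": [jaw, ...], "linear": [[tx, ty, tz], ...], "twist": [twist, ...]}. A call has 1 to 10 rows; each row shifts and turns the commanded pose from where the row before left it; what a row does not reach is not made up. A row lasts 1/8 s, in which the tool goes at most 62.5 mm and 10.7 degrees, less where a joint would pass 70% of its speed; a pose out of reach is approached as far as the arm can. A call with a gripper value outside its range is refused whole. The fingers move at their own pace and stop on an object; the grip force is fixed at half the most. Time passes only in rows, so rows that do not move let the fingers close. It gives the time, the measured TCP pose, the force, the opening and the grip force at its end, in the units of the state.
- r.get_obs(): the state, without advancing time (a new reading comes with each control period).
- imaging.grab_frame(name): name is "side" or "top" or "wrist"; returns a dict with "frame" (384x512x3 uint8, red, green, blue), "vertical_fov" (degrees; the focal length in pixels is half the picture's height over the tangent of half this angle, whatever the lens; pixels are square), "cx", "cy" (the principal point, pixels), "R" (3x3) and "t" (3): a world point X has camera coordinates R X + t. Camera axes: x right, y down, z forward; pixel columns grow to the right and rows downward; lengths in m; the calibration is good to about 2 mm. A picture is of the moment at which its call begins. There is no depth.
- r.job_done(): hands the job in; it is judged then, once.
The state is a dict: "time_s": time; "joints": joint angles; "joint_velocities": joint speeds; "joint_torque": joint torques, N m; "tool_pos": TCP position; "tcp_rot": TCP orientation; "force": force on the tool from outside, world axes, zero at the start; "wrist_torque": the same for the moment, N m; "width": finger opening in m; "grip_force": force on a finger pad.
Only numpy, scipy, OpenCV 4.12 (cv2) and the standard library are available. Lean on these libraries where they do the work, as an engineer would, in place of code of your own. Each camera call takes 0.05 s, during which the arm holds its last target. There are 200 camera calls.

## Working session

There is one attempt and no reset: what is moved stays moved. The work goes in short steps, Python scripts to look and compute and a shell command to move; the robot and the scene stay as the last step left them, time stands still between calls to the robot, and variables do not carry over. Pictures are saved under pics/ and viewed, at most 10 in all, crops included, and the job is handed in when it is done.

```bash
mkdir -p pics
cat > h.py <<'E'
from station import r, imaging
import numpy as np, cv2
def grab(n,f=None):
    d=imaging.grab_frame(n)
    if f: cv2.imwrite('pics/'+f,d['frame'][:,:,::-1])
    return d
def foc(d): return d['frame'].shape[0]/2/np.tan(np.radians(d['vertical_fov'])/2)
def ray(d,u,v,z):
    f=foc(d);R=np.array(d['R']);t=np.array(d['t'])
    c=-R.T@t; w=R.T@np.array([(u-d['cx'])/f,(v-d['cy'])/f,1])
    return c+w*(z-c[2])/w[2]
def proj(d,X):
    p=np.array(d['R'])@np.array(X)+np.array(d['t']); return foc(d)*p[:2]/p[2]+[d['cx'],d['cy']]
E
python3 - <<'E'
from h import *
a=grab('top','top.png');b=grab('side','side.png')
for d in(a,b): print(-np.array(d['R']).T@d['t'],d['vertical_fov'])
o=r.get_obs();print(o['time_s'],o['tool_pos'],o['tcp_rot'],o['width'],r.grip_depth)
E
```

```text
[ 0.36912485 -0.07333945  1.02271628] 55.44832544535553
[0.15140094 0.76768967 0.84916663] 48.25776722853902
0.1 [ 0.17549151 -0.52100357  0.23819095] [-3.09898425e+00 -5.07756756e-01 -1.40857670e-04] 0.08827098687195475 0.0187
```

View pics/top.png

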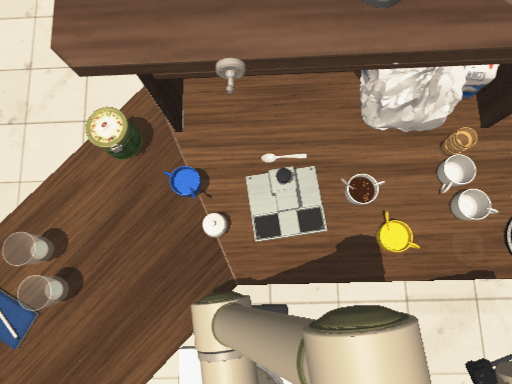

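View pics/side.png

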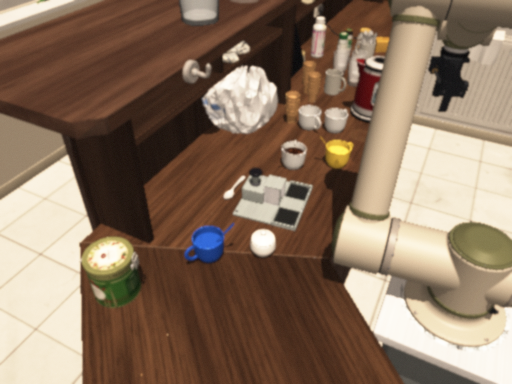

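The top view shows the dispenser at about (287,203), with the plunger cap at (284,175) and the pads at (268,225) and (304,220). Candidates for the cup:
- White cup with coffee and stirrer at (362,189), at the ledge's right end: this is the one.
- Blue cup (186,181), yellow cup (396,236), and plain white cups (457,170) and (470,205): look-alikes.

The sugar bowl is at (215,224), the left end, so the right pad (-y) is the target. I'll check that in one crop.

Run:
```python
from h import *
d=grab('top');f=d['frame'][:,:,::-1]
cv2.imwrite('pics/crop.png',cv2.resize(f[145:250,195:415],None,fx=3.6,fy=3.6,interpolation=cv2.INTER_CUBIC))
g=f.max(2).astype(int)
m=((g<75)&(f.max(2).astype(int)-f.min(2)<14)).astype(np.uint8)
m[:, :240]=0;m[:,335:]=0;m[:150]=0;m[250:]=0
n,l,s,c=cv2.connectedComponentsWithStats(m)
for i in range(1,n):
    if s[i,4]>60: print(s[i],c[i],ray(d,*c[i],.008),ray(d,*c[i],.1), cv2.minAreaRect(np.argwhere(l==i)[:,::-1].astype(np.float32)))
```

```text
[277 168  14  15 166] [283.46987952 175.1746988 ] [ 0.61045936 -0.13760775  0.008     ] [ 0.58857858 -0.13178082  0.1       ] ((283.5, 175.0), (14.0, 13.0), 90.0)
[297 208  27  24 484] [309.85743802 219.37809917] [ 0.48216248 -0.20511497  0.008     ] [ 0.47191384 -0.19316745  0.1       ] ((309.9864501953125, 219.41893005371094), (21.53626823425293, 22.851459503173828), 80.53767395019531)
[255 214  26  24 486] [267.3127572  225.81893004] [ 0.46772812 -0.08673969  0.008     ] [ 0.45878818 -0.08552475  0.1       ] ((266.91998291015625, 225.9399871826172), (21.354623794555664, 23.617366790771484), 81.8698959350586)
```

View pics/crop.png

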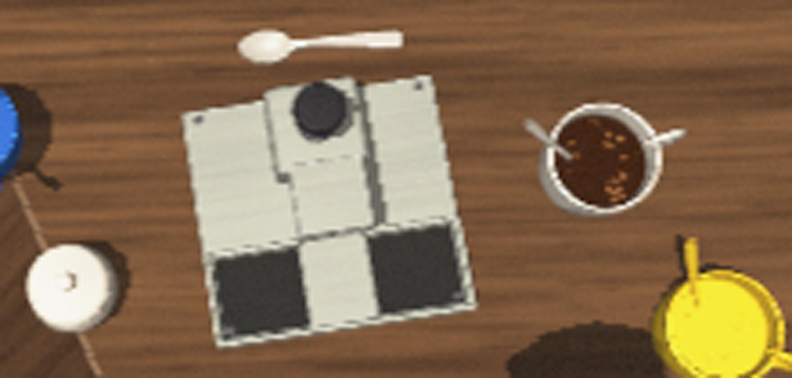

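The crop confirms it: coffee cup to the right of the dispenser, sugar bowl to the left, spoon behind. The pads give a yaw of about 0.12 rad, and the plunger is near (0.589,-0.132). Next I move above the plunger with the jaws closed.

```bash
python3 - <<'E'
from h import *
a=grab('top');b=grab('side')
def P(d): return foc(d)
def tri(p,q):
    M=[]
    for d,(u,v) in((a,p),(b,q)):
        K=np.array([[foc(d),0,d['cx']],[0,foc(d),d['cy']],[0,0,1]]);M.append(K@np.c_[d['R'],d['t']])
    X=cv2.triangulatePoints(M[0],M[1],np.float64(p),np.float64(q)).ravel();return X[:3]/X[3]
print('shelf corner',tri((80,76),(105,138)),'knob',tri((230,66),(192,72)))
E
python3 -m handwheel '{"jaw":[0,0,0,0,0,0,0,0,0,0],"linear":[[2.6,2.4,0],[2.6,2.4,0],[2.6,2.4,0],[2.6,2.4,0],[2.6,2.4,0],[2.6,2.4,0],[2.6,2.4,0],[2.6,2.4,0],[2.6,2.4,0],[2.6,2.4,0]],"twist":[-0.02,-0.02,-0.02,-0.02,-0.02,-0.02,-0.02,-0.02,-0.02,-0.024]}'
```

```text
shelf corner [0.72405594 0.26381079 0.39383861] knob [ 0.71244967 -0.02605688  0.41864277]
time_s: 1.5
tool_pos: [0.4363, -0.2803, 0.2387]
tcp_rot: [-3.136, -0.188, 0.0]
force: [0.1, 0.9, -0.2]
width: 0.0004
grip_force: 0.0
```

```bash
python3 -m handwheel '{"jaw":[0,0,0,0,0,0,0,0],"linear":[[2.5,2.5,0],[2.5,2.5,0],[2.5,2.5,-1],[2.6,2.5,-2],[2.6,2.4,-2.5],[2.6,2.4,-2.5],[0,0,-1.9],[0,0,0]],"twist":[0,0,0,0,0,0,0,0]}'
python3 - <<'E'
from h import *
d=grab('wrist','w1.png');print(r.get_obs()['tool_pos'],r.get_obs()['joints'])
print(proj(d,[.589,-.132,.1]),proj(d,r.get_obs()['tool_pos']))
E
```

```text
time_s: 2.5
tool_pos: [0.588, -0.1328, 0.1384]
tcp_rot: [-3.134, -0.19, 0.005]
force: [0.8, -0.7, 0.2]
width: 0.0004
grip_force: 0.0
[ 0.58839486 -0.13326894  0.13964709] [-4.18737454e-01  5.56377552e-01  1.29615610e+00 -3.85065769e-05
  1.28999915e+00  1.03130994e+00]
[250.31790343 212.86082061] [252.04015766 238.4334713 ]
```

View pics/w1.png

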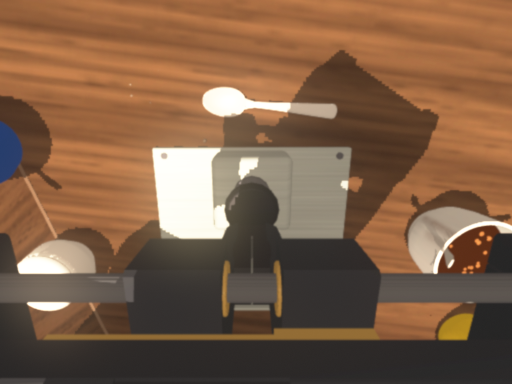

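The cap is at about (251,208), roughly 5 px (4 mm) beyond the prediction, so I shift a little in +x and press slowly.

```bash
python3 -m handwheel '{"jaw":[0,0,0,0,0,0,0,0,0,0],"linear":[[0.3,0,-1.8],[0,0,-1.5],[0,0,-0.3],[0,0,-0.3],[0,0,-0.3],[0,0,-0.3],[0,0,-0.3],[0,0,-0.3],[0,0,-0.3],[0,0,-0.3]],"twist":[0,0,0,0,0,0,0,0,0,0]}'
```

```text
time_s: 3.8
tool_pos: [0.5916, -0.1334, 0.0833]
tcp_rot: [3.135, 0.19, 0.001]
force: [-2.7, 0.0, 6.3]
width: 0.0001
grip_force: 3.5
```

```bash
python3 -m handwheel '{"jaw":[0,0,0,0,0],"linear":[[0,0,-0.3],[0,0,-0.3],[0,0,-0.3],[0,0,-0.1],[0,0,0]],"twist":[0,0,0,0,0]}'
```

```text
time_s: 4.42
tool_pos: [0.5916, -0.1333, 0.0735]
tcp_rot: [3.135, 0.19, 0.001]
force: [-3.1, 1.0, 8.1]
width: 0.0004
grip_force: 3.8
```

```bash
python3 -m handwheel '{"jaw":[0,0,0,0],"linear":[[0,0,-0.1],[0,0,-0.1],[0,0,-0.1],[0,0,0]],"twist":[0,0,0,0]}'
```

```text
time_s: 4.92
tool_pos: [0.5917, -0.1334, 0.0723]
tcp_rot: [3.134, 0.19, 0.003]
force: [-7.7, 2.0, 21.7]
width: 0.0001
grip_force: 10.6
```

The plunger has bottomed (force jumped to 21.7 N). Now I release it, rise, and go over the left side of the ledge.

```bash
python3 -m handwheel '{"jaw":[0,0,0,0,0,0,0,0,0,0],"linear":[[0,0,0.6],[0,0,1.0],[0,0,1.5],[0,0,2.5],[0,0,3],[-3,1,0],[-3,1,0],[-3,1.1,0],[-3.3,1.1,0],[0,0,0]],"twist":[0,0,0,0,0,0,0,0,0,0]}'
python3 - <<'E'
from h import *
w=grab('wrist','w2.png');d=grab('top');s=grab('side')
c=[cv2.resize(d['frame'][145:250,225:345,::-1],(400,350)),cv2.resize(s['frame'][160:240,225:325,::-1],(438,350))]
cv2.imwrite('pics/c2.png',np.hstack(c)[:,:800])
print(r.get_obs()['tool_pos'],[proj(x,[.477,-.1455,.026]) for x in(w,d,s)])
E
```

```text
time_s: 6.18
tool_pos: [0.4671, -0.0904, 0.1563]
tcp_rot: [-3.135, -0.19, 0.001]
force: [0.8, 0.0, 0.9]
width: 0.0007
grip_force: 0.0
[ 0.46934017 -0.09157708  0.15606804] [array([305.48101736, 179.71014191]), array([288.82199555, 221.15332915]), array([290.65913288, 197.84229772])]
```

View pics/w2.png

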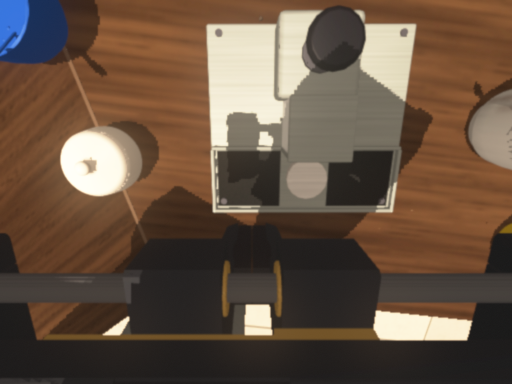

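View pics/c2.png

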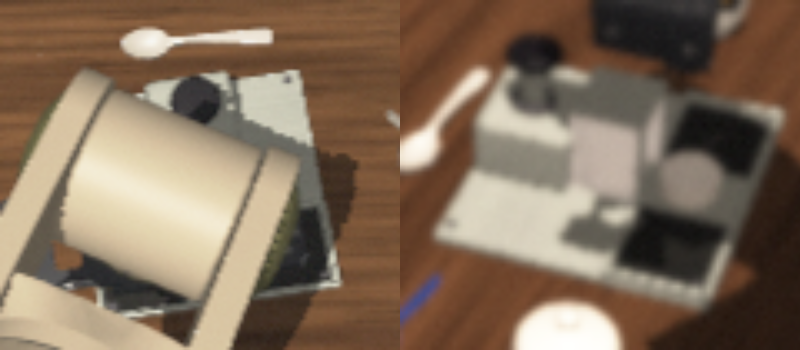

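The pot is at (306,179) in the wrist view, matching the prediction (305,180): one pot out, upright, and the plunger is back up. In the side crop the magazine still holds the others. I'll descend to its left.

```bash
python3 -m handwheel '{"jaw":[0,0,0,0,0,0,0],"linear":[[0.1,0,-3],[0,0,-3.5],[0,0,-3],[0,0,-2],[0,0,-1.5],[0,0,-0.8],[0,0,0]],"twist":[0,0,0,0,0,0,0]}'
```

```text
time_s: 7.2
tool_pos: [0.4699, -0.0914, 0.0174]
tcp_rot: [-3.136, -0.19, 0.001]
force: [-0.0, -0.1, 0.7]
width: 0.0006
grip_force: 0.0
```

```bash
python3 -m handwheel '{"jaw":[0,0,0,0,0,0,0,0,0,0],"linear":[[0.06,-0.5,0],[0.06,-0.5,0],[0.06,-0.5,0],[0.06,-0.5,0],[0.06,-0.5,0],[0.06,-0.5,0],[0.06,-0.5,0],[0.06,-0.5,0],[0.06,-0.5,0],[0,0,0]],"twist":[0,0,0,0,0,0,0,0,0,0]}'
python3 - <<'E'
from h import *
w=grab('wrist','w3.png');s=grab('side')
cv2.imwrite('pics/c3.png',np.hstack([w['frame'][100:280,150:450,::-1],cv2.resize(s['frame'][160:240,225:325,::-1],(225,180))]))
E
```

```text
time_s: 8.45
tool_pos: [0.475, -0.1366, 0.0177]
tcp_rot: [3.136, 0.189, 0.0]
force: [0.3, -0.2, 0.3]
width: 0.0008
grip_force: 0.0
```

View pics/c3.png

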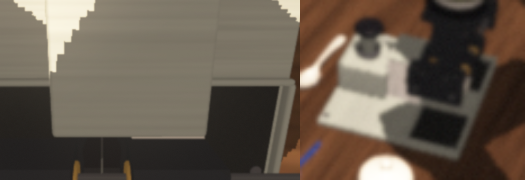

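The pot is mostly hidden behind the magazine; only its edge shows at about crop (170,137). I push another 25 mm, back off, rise and look.

```bash
python3 -m handwheel '{"jaw":[0,0,0,0,0,0,0,0,0,0],"linear":[[0.06,-0.5,0],[0.06,-0.5,0],[0.06,-0.5,0],[0.06,-0.5,0],[0.03,-0.3,0],[0.03,-0.2,0],[0,0,0],[-0.06,0.5,0],[-0.24,2,0],[0,0,0]],"twist":[0,0,0,0,0,0,0,0,0,0]}'; python3 -m handwheel '{"jaw":[0,0,0,0,0,0],"linear":[[0,0,2],[0,0,3],[0,0,3],[0,0,3],[0,0,3],[0,0,0]],"twist":[0,0,0,0,0,0]}';python3 - <<'E'
from h import *
w=grab('wrist','w4.png');s=grab('side')
print([[proj(x,[.482+a,-.205+b,.008]) for a in(-.031,.031) for b in(-.034,.034)] for x in (w,)],proj(w,[.484,-.205,.026]))
cv2.imwrite('pics/c4.png',np.hstack([cv2.resize(w['frame'][60:260,200:450,::-1],(500,400)),cv2.resize(s['frame'][160:240,250:310,::-1],(300,400))]))
E
```

```text
time_s: 9.8
tool_pos: [0.4744, -0.1343, 0.0177]
tcp_rot: [-3.135, -0.193, 0.002]
force: [-0.4, 0.2, 1.4]
width: 0.0006
grip_force: 0.0
time_s: 10.55
tool_pos: [0.4756, -0.1364, 0.1594]
tcp_rot: [3.133, 0.19, 0.006]
force: [-0.5, -0.1, -0.1]
width: 0.0004
grip_force: 0.0
[[array([337.21619294, 209.88438631]), array([278.44107863, 203.1414709 ]), array([348.89492918, 156.26162764]), array([286.90469611, 148.69776571])]] [316.93559206 182.40665985]
```

View pics/c4.png

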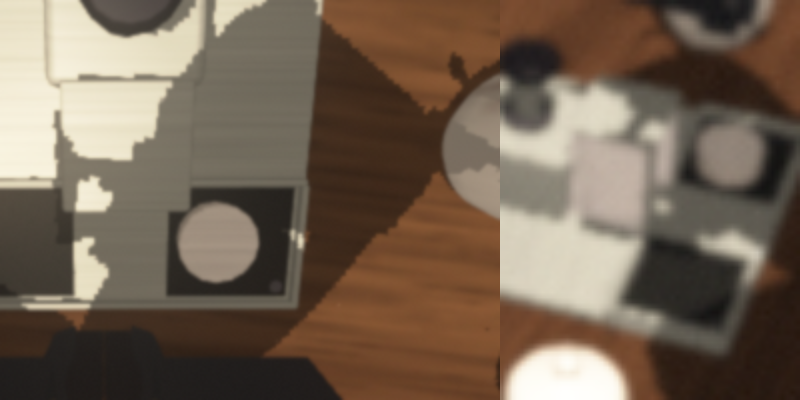

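The pot stands at wrist px (309,181), upright and on the pad, but with only about 3–5 mm to the inner edge. I nudge it 6 mm further.

```bash
python3 -m handwheel '{"jaw":[0,0,0,0,0,0],"linear":[[0,0,-3.5],[0,0,-3.5],[0,0,-3],[0,0,-2.5],[0,0,-1.5],[0,0,0]],"twist":[0,0,0,0,0,0]}' && python3 -m handwheel '{"jaw":[0,0,0,0,0,0,0,0,0,0],"linear":[[0.12,-1,0],[0.1,-0.8,0],[0.06,-0.5,0],[0.05,-0.4,0],[0.04,-0.3,0],[0.02,-0.2,0],[0,0,0],[-0.06,0.5,0],[-0.24,2,0],[0,0,0]],"twist":[0,0,0,0,0,0,0,0,0,0]}'; python3 -m handwheel '{"jaw":[0,0,0,0,0,0],"linear":[[0,0,2],[0,0,3],[0,0,3],[0,0,3],[0,0,3],[0,0,0]],"twist":[0,0,0,0,0,0]}';python3 - <<'E'
from h import *
w=grab('wrist','w5.png');s=grab('side')
print(proj(w,[.484,-.205,.026]))
cv2.imwrite('pics/c5.png',np.hstack([cv2.resize(w['frame'][60:260,200:450,::-1],(500,400)),cv2.resize(s['frame'][160:240,250:310,::-1],(300,400))]))
E
```

```text
time_s: 11.4
tool_pos: [0.4738, -0.1356, 0.016]
tcp_rot: [-3.133, -0.19, 0.006]
force: [0.1, -0.3, 0.1]
width: 0.0005
grip_force: 0.0
time_s: 12.65
tool_pos: [0.4753, -0.1413, 0.0177]
tcp_rot: [-3.135, -0.193, 0.002]
force: [0.1, -0.1, -0.8]
width: 0.0001
grip_force: 0.0
time_s: 13.4
tool_pos: [0.4765, -0.1434, 0.1594]
tcp_rot: [3.133, 0.19, 0.006]
force: [0.3, -0.6, -0.9]
width: 0.0
grip_force: 0.0
[310.15620626 182.44983829]
```

View pics/c5.png

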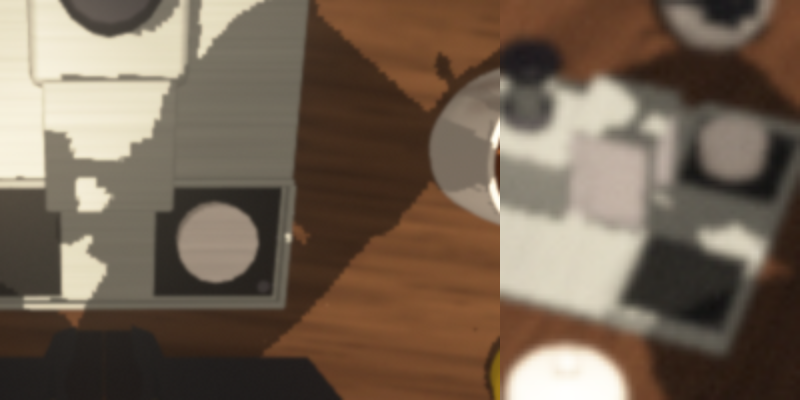

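The pot's centre is now at crop (218,242) with dark pad on all sides (pad columns 154–281), upright and untouched by the robot.

```bash
python3 -c "
from station import r
print(r.job_done())"
```

```text
the job is handed in; nothing more can be done
None
```

I pressed the plunger once and it sprang back up; the single creamer that came out now stands upright, wholly on the right-hand rubber pad (the coffee cup's side), and the job is handed in at about 13.5 s.

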